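Lock the tooth-board mould and hold its pour gate open

ROBOT

A 6-joint arm with a two-finger parallel gripper is mounted at the origin on the work surface. World frame = base frame: x ahead of the robot, y to its left, z up, the work surface at z = 0. Lengths are in mm, angles in degrees, forces in N, time in s.
With the tool pointing down it reaches from about 350 to 850 mm from the base axis. Payload 8.1 kg.
Tool frame: the origin (TCP) lies midway between the tips of the shut fingers; the grasp point (between the pads) lies 19 mm behind it; z points along the fingers, y is the line along which they close (so a half turn about z gives the same grasp; the last joint's range is limited). The gripper opens to 85 mm and grips with 20 to 120 N. Pads are 22 mm wide; open, the fingers measure 114 mm over their backs; the gripper's body (76 mm by 85 mm) begins 54 mm behind the grasp point. The pads swing forward as they close: fully open they stand 13 mm farther back than shut.
Start: joints at [-71.127, 7.471, 85.268, -0, 87.261, -4.893], TCP at [241.824, -549.114, 231.292] pointing down, gripper open.
Joint ranges: [-169.43, 169.43], [-51.17, 129.36], [1.28, 143.12], [-76.62, 256.62], [0, 156.53], [-152.29, 152.29]. Speed limits (degrees/s): [136.94, 136.94, 159.86, 180, 180, 180].

INTERFACE

Orientations are given as [roll, pitch, yaw] about the fixed x, y, z axes, in that order (R = Rz(yaw) Ry(pitch) Rx(roll)).
In Python, from bench import sensors, optics, r gives the robot as it stands.
- The arm moves only by the tool apply_moves, never from a script. Its argument "targets" is a list of rows, each a list of 7 numbers: the shift along the tool's x, y, z in mm, then the turn, a rotation vector about the tool's x, y, z in rad, then the closure, from 0 (fully open) to 1 (shut). In form: [[x, y, z, wx, wy, wz, claw], ...]. A call has 1 to 20 rows; each row shifts and turns the commanded pose from where the row before left it, along the tool's axes as they then stand; what a row does not reach is not made up. A row lasts 1/8 s, in which the tool goes at most 62.5 mm and 10.7 degrees, less where a joint would pass 70% of its speed; a pose out of reach is approached as far as the arm can. A call is refused whole if a number of a shift passes 62.5 or a number of a turn 0.188, either way. A call with a gripper value outside its range is refused whole. The fingers move at their own pace and stop on an object; "force" is the grip in N (left out, the last holds). Time passes only in rows, so rows that do not move let the fingers close. It gives the time, the measured TCP pose, the force, the opening and the grip force at its end, in the units of the state.
- sensors.sense(): the state, without advancing time (a new reading comes with each control period).
- optics.snapshot(name): name is "side" or "top" or "wrist"; returns the picture (420x560x3 uint8, red, green, blue); there is no depth.
- optics.get_calibration(name): a dict with "camera_matrix" (3x3 intrinsics, pixels), "pose" (4x4, takes a point from camera to world coordinates). Camera axes: x right, y down, z forward; pixel columns grow to the right and rows downward; lengths in mm; the calibration is good to about 2 mm. The wrist camera is an equidistant fisheye: a pixel r from the principal point sees the ray r / f radians off the axis. A picture is of the moment at which its call begins: read the wrist's pose just before it. get_calibration takes no time and is no camera call; for the wrist camera it gives the pose at the moment of the call.
- r.hand_in(): hands the job in; it is judged then, once.
The state is a dict: "time": time; "joint_pos": joint angles; "qd": joint speeds; "joint_efforts": joint torques, N m; "tool_pos": TCP position; "tcp_rot": TCP orientation; "ft_force": force on the tool from outside, world axes, zero at the start; "wrist_torque": the same for the moment, N m; "finger_gap": finger opening in mm; "grip_force": force on a finger pad.
Only numpy, scipy, OpenCV 4.12 (cv2) and the standard library are available. Lean on these libraries where they do the work, as an engineer would, in place of code of your own. Each camera call takes 0.05 s, during which the arm holds its last target. There are 200 camera calls.

TASK

Get the casting mould ready for pouring: first turn the turnbutton on its front ledge until its tongue lies squarely across the edge of the lid, so the lid is secured. Then pull the spring-return pour gate by its upright tab until its pointer line is level with the brass rider on the guide rail, and keep it there: finish while still holding the gate open at the rider, because it springs shut if let go. Keep the lid down and leave the tooth boards, the bowl and the spatula where they are.

Things in the scene. Friction and masses are not known exactly. Their poses are not given: they have to be found in the camera images.
- mould: Aluminium casting mould fixed on the table, lid closed: 200 (x) by 260 (y) mm, 55 high to the lid's top. Origin: centre of its underside. Own x runs from the turnbutton ledge (x -100 to -60, 42 high) over the grey lid (x -60 to 100) to its hinge; own y is the way the gate is pulled. Guide rails along y at x -22 and 62, 8 wide, tops 65 high. Steel spring housing 60 by 48, 77 high, at (20, -102).
- lid (a joint): Hinge of the lid along its far (mould +x) edge, rad: 0 closed (it starts closed, lies down by its own weight of 0.9 kg), grows as it is lifted.
- turnbutton (a joint): Turn of the steel turnbutton about its upright pivot at mould (-80, 20) mm, rad. 0: tongue along the ledge, pointing to mould -y, lid free. Grows anticlockwise seen from above; 1.571 (hard stop): tongue points to mould +x, squarely across the lid's edge. Starts at 0 to 0.3. Stays where left (friction 0.06 N m).
- turnbutton_grip (a point): Point on the turnbutton's upright wing, on the pivot axis, 83 mm above the table. The wing: flat steel plate 10 mm thick, 34 long, from 63 to 98 mm above the table, centred on the pivot. The point turns with the button: own y along the wing, own x across it, in line with mould x at joint 0. The tongue (14 mm wide, reaching 50 mm from the pivot, top 63 mm above the table) points to own -y.
- gate (a joint): Travel of the pour gate along mould +y, m: 0 shut (it starts here), hard stop at 0.075. A spring pulls it shut with 3 N at 0 plus 130 N per metre of travel; it does not latch anywhere.
- gate_tab: The upright black grip tab on the sliding steel gate: 30 mm along mould x, 14 mm thick along mould y (the pull), 40 tall, from 62 to 102 mm above the table. Origin: centre of its underside; axes as the mould's. Gate shut: at mould (20, -15) mm. The gate plate round it (74 by 70 mm, leading edge 15 mm ahead of the tab's centre) has its top 62 mm above the table.
- gate_grip (a point): Point at which to grip the tab: on its centre, 87 mm above the table; axes as the mould's.
- gate_pointer (a point): Outer end of the gate's pointer, a dark raised line on the gate plate that runs from the middle of the tab towards the rail at mould x +62 mm; 63 mm above the table, 36 mm from the tab's centre along mould +x, same mould y as the tab's centre.
- rider_mark (a point): The mark: tip, facing the gate, of the small brass rider (18 by 7 mm, top 73 mm above the table) on the guide rail at mould x 62 mm; at the middle of its 7 mm thickness; axes as the mould's. The gate is at the mark when pointer and rider have equal mould y. It is 25 to 60 mm ahead (mould +y) of the shut gate's pointer, different each time, and fixed during the work.
- board_large: Bystander: loose cast plaster board with 24 teeth, 120 by 82 mm, 36 mm high. Origin: centre of its underside.
- board_small: Bystander: loose cast plaster board with 12 teeth, 82 by 63 mm, 36 mm high. Origin: centre of its underside.
- bowl: Bystander: loose mixing bowl, 100 mm across, 60 mm high. Origin: centre of its underside.
- spatula: Bystander: loose spatula, 190 mm long, lying flat along its own x.

How it is judged:
By the outcome, as a careful person would: the job done as asked, in the order asked, and still so for the second after the job is handed in, while the arm keeps its last pose, push and grip.
It also fails if it takes over 38 s, if anything falls off the work surface, if the arm or the gripper's body presses on something with over 40 N, if the wrist force passes 120 N, or if a joint passes its speed limit or range.

## Working session

There is one attempt and no reset: what is moved stays moved. The work goes in short steps, Python scripts to look and compute and a tool call to move; the robot and the scene stay as the last step left them, time stands still between calls to the robot, and variables do not carry over. Pictures are saved under pics/ and viewed, at most 10 in all, crops included, and the job is handed in when it is done.

Besides the shell and the picture viewer there is one more tool, called after "Request:" as name(argument=value, ...), one argument or row to a line, values as JSON. apply_moves: Moves the arm, as the interface text tells. Its arguments: {"type":"object","properties":{"targets":{"type":"array"},"force":{"type":"number"}},"required":["targets"]}

```bash
mkdir -p pics; python3 - <<'E'
from bench import sensors, optics, r
import cv2
print(sensors.sense())
for n in("top","side"):
    im=optics.snapshot(n); cv2.imwrite(f"pics/{n}0.png",im[:,:,::-1])
    c=optics.get_calibration(n); print(n,c)
E
```

```text
{'time': 0.0, 'joint_pos': array([-7.11254383e+01,  7.51532246e+00,  8.53304938e+01,  9.23021131e-04,
        8.72597638e+01, -4.89529914e+00]), 'qd': array([-0.07475907, -0.07859526,  0.05443452,  0.08811271, -0.05299801,
        0.01228431]), 'joint_efforts': array([-7.75539520e-04, -5.69400537e+01, -5.00543904e+01, -3.75696545e-04,
        1.49406429e-02, -2.41314126e-05]), 'tool_pos': array([ 241.66516304, -548.58174092,  230.23053933]), 'tcp_rot': array([-1.79894884e+02, -9.92820976e-03,  2.37698067e+01]), 'ft_force': array([ 0.38677702, -0.09424856, -0.13089376]), 'wrist_torque': array([-0.00496211,  0.00377381, -0.02494747]), 'grip_force': 0.0, 'finger_gap': 85.80885501471468}
top {'camera_matrix': array([[454.37398135,   0.        , 280.07767038],
       [  0.        , 454.37398135, 212.22793673],
       [  0.        ,   0.        ,   1.        ]]), 'pose': array([[ 1.10375298e-02, -9.87615070e-01,  1.56507655e-01,
         3.97438505e+02],
       [-9.99915414e-01, -9.82430522e-03,  8.52331666e-03,
         3.68704902e+01],
       [-6.88017700e-03, -1.56588493e-01, -9.87639968e-01,
         1.01973658e+03],
       [ 0.00000000e+00,  0.00000000e+00,  0.00000000e+00,
         1.00000000e+00]])}
side {'camera_matrix': array([[391.69246783,   0.        , 279.86256339],
       [  0.        , 391.69246783, 201.34409207],
       [  0.        ,   0.        ,   1.        ]]), 'pose': array([[-9.79923774e-01, -1.07550005e-01,  1.67876126e-01,
         4.45522875e+02],
       [-1.99231684e-01,  4.96596824e-01, -8.44806682e-01,
         6.67290986e+02],
       [ 7.49221210e-03, -8.61292396e-01, -5.08054402e-01,
         4.54993195e+02],
       [ 0.00000000e+00,  0.00000000e+00,  0.00000000e+00,
         1.00000000e+00]])}
```

View pics/top0.png

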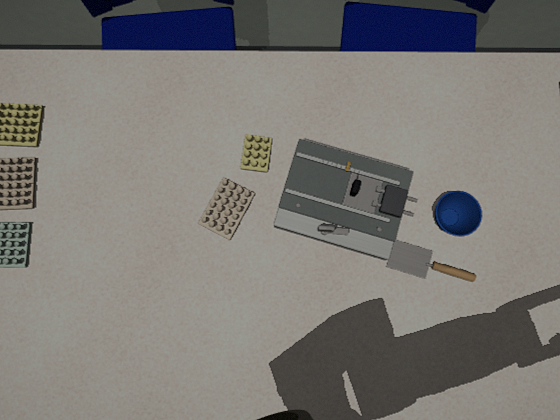

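View pics/side0.png

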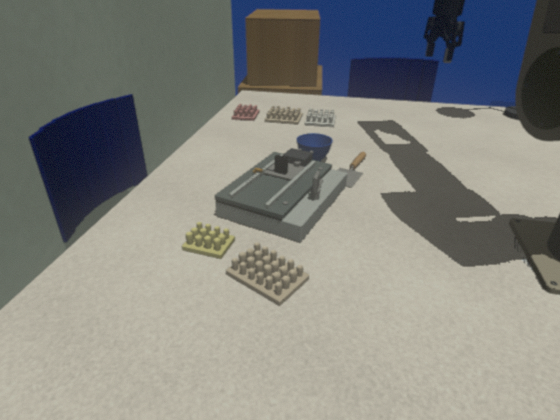

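The top view shows the mould at about (275–413, 138–258), with the turnbutton near (333, 229), the gate tab near (355, 187) and the rider near (348, 166). I'll enlarge it.

```bash
python3 - <<'E'
import cv2
im=cv2.imread("pics/top0.png")[132:264,268:420]
cv2.imwrite("pics/top0c.png",cv2.resize(im,None,fx=4.5,fy=4.5,interpolation=cv2.INTER_CUBIC))
E
```

```text
(no output)
```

View pics/top0c.png

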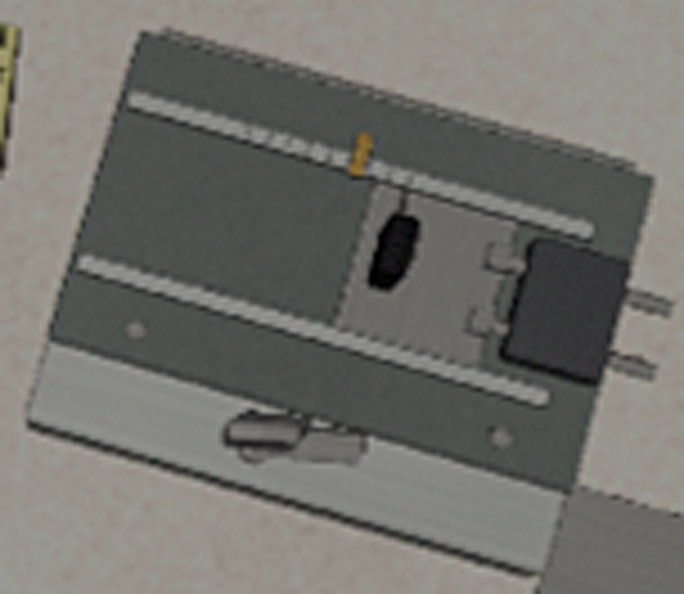

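The crop shows the mould corners, the rails, the rider at (361,155), the pointer end at (404,187), the wing top at (265,430) and the tongue end at (367,447). I'll fit the mould pose to these.

```bash
cat > h.py <<'E'
import numpy as np
from scipy.optimize import least_squares
from scipy.spatial.transform import Rotation as R
from bench import optics
def full(p,o=(268,132),s=4.5): return (np.array(p,float)+.5)/s-.5+np.array(o)
def ray(px,n="top"):
    c=optics.get_calibration(n);K=c["camera_matrix"];T=c["pose"]
    d=T[:3,:3]@np.linalg.inv(K)@np.r_[px,1]; return T[:3,3],d
def atz(px,z,n="top"):
    o,d=ray(px,n); return (o+d*(z-o[2])/d[2])[:2]
def w2m(p,m):
    c,s=np.cos(m[2]),np.sin(m[2]); return np.array([[c,s],[-s,c]])@(np.asarray(p)-m[:2])
def m2w(p,m):
    c,s=np.cos(m[2]),np.sin(m[2]); return np.array([[c,-s],[s,c]])@np.asarray(p)+m[:2]
E
python3 - <<'E'
from h import *
C=[((143,33),(100,130,55)),((652,178),(100,-130,55)),((50,343),(-60,130,55)),((575,490),(-60,-130,55)),((28,425),(-100,130,42)),((538,575),(-100,-130,42)),
((530,238),(50,-78,77)),((630,262),(50,-126,77)),((503,357),(-10,-78,77)),((600,383),(-10,-126,77))]
W=[atz(full(p),q[2]) for p,q in C]
f=lambda m:np.concatenate([w2m(w,m)-q[:2] for w,(p,q) in zip(W,C)])
s=least_squares(f,[500,-80,-.2],loss="soft_l1");m=s.x
print(m,np.degrees(m[2]));print(f(m).reshape(-1,2).round(1))
for n,p,z in [("rider",(361,155),73),("ridertip",(356,174),73),("pointer",(404,187),63),("plate lead top",(374,182),62),("plate lead bot",(343,325),62),("tab top",(402,218),102),
 ("wing c",(265,430),98),("wing l",(226,434),98),("wing r",(302,425),98),("tongue end",(367,447),63)]:
    print(n,w2m(atz(full(p),z),m).round(1))
for q in [(-80,20),(20,-15)]: print(m2w(q,m))
np.save("m.npy",m)
E
```

```text
[ 5.83143690e+02 -9.05562393e+01 -2.75314637e-01] -15.774366717609913
[[ 0.5 -2.9]
 [-0.6  0.7]
 [-0.1 -2.8]
 [ 2.1 -0.6]
 [ 0.5 -3.2]
 [-0.1  3.6]
 [-2.   1.4]
 [ 0.   1.5]
 [-0.5 -0.6]
 [ 0.3  1.1]]
rider [65.7  9.8]
ridertip [56.1  9.7]
pointer [ 59.2 -14.7]
plate lead top [57.8 -0.4]
plate lead bot [-13.7  -4.3]
tab top [ 33.7 -14.1]
wing c [-77.9  19.8]
wing l [-84.6  36.3]
wing r [-71.    4.3]
tongue end [-67.  -30.3]
[511.59350795 -49.56146604]
[ 598.31273827 -110.42832971]
```

Mould pose is about (583.1, −90.6) at −15.8°, the travel needed is about 24.5–25 mm, and the turnbutton is at about 0.25–0.4 rad. I'll move above the wing with tool yaw near 90°.

Request:
apply_moves(
  targets=[
    [0, 0, 0, 0, 0, -0.1445, 0],
    [0, 0, 0, 0, 0, -0.1445, 0],
    [0, 0, 0, 0, 0, -0.1445, 0],
    [0, 0, 0, 0, 0, -0.1445, 0],
    [0, 0, 0, 0, 0, -0.1445, 0],
    [0, 0, 0, 0, 0, -0.1445, 0],
    [0, 0, 0, 0, 0, -0.1445, 0],
    [0, 0, 0, 0, 0, -0.1445, 0],
    [50, 27, 6, 0, 0, 0, 0],
    [50, 27, 6, 0, 0, 0, 0],
    [50, 27, 6, 0, 0, 0, 0],
    [50, 27, 6, 0, 0, 0, 0],
    [50, 27, 6, 0, 0, 0, 0],
    [50, 27, 6, 0, 0, 0, 0],
    [50, 27, 6, 0, 0, 0, 0],
    [50, 27, 6, 0, 0, 0, 0],
    [50, 27, 6, 0, 0, 0, 0],
    [49, 27, 6, 0, 0, 0, 0],
    [0, 0, 0, 0, 0, 0, 0],
  ],
  force=50,
)

```text
time: 2.48
tool_pos: [512.2, -46.5, 170.2]
tcp_rot: [-179.9, -0.1, 90.3]
ft_force: [0.6, -0.9, 0.2]
finger_gap: 84.9
grip_force: 0.0
```

```bash
python3 - <<'E'
from h import *
from bench import sensors
import cv2
s=sensors.sense();print(s['time'],s['tool_pos'],s['tcp_rot'])
c=optics.get_calibration("wrist");print(c)
im=optics.snapshot("wrist");cv2.imwrite("pics/w1r.png",im[:,:,::-1])
cv2.imwrite("pics/w1.png",cv2.resize(im[:,:,::-1],(800,600),interpolation=cv2.INTER_CUBIC))
E
```

```text
2.475 [512.21363009 -46.51388803 170.19695635] [-1.79911017e+02 -7.03881503e-02  9.02846780e+01]
{'camera_matrix': array([[325.1922621 ,   0.        , 280.43483492],
       [  0.        , 325.1922621 , 209.09925676],
       [  0.        ,   0.        ,   1.        ]]), 'pose': array([[ 9.99982612e-01,  5.88888343e-03, -3.12137635e-04,
         5.12461995e+02],
       [ 5.52303128e-03, -9.53782808e-01, -3.00446088e-01,
         3.03880743e+01],
       [-2.06700350e-03,  3.00439140e-01, -9.53798748e-01,
         3.13517816e+02],
       [ 0.00000000e+00,  0.00000000e+00,  0.00000000e+00,
         1.00000000e+00]])}
```

View pics/w1.png

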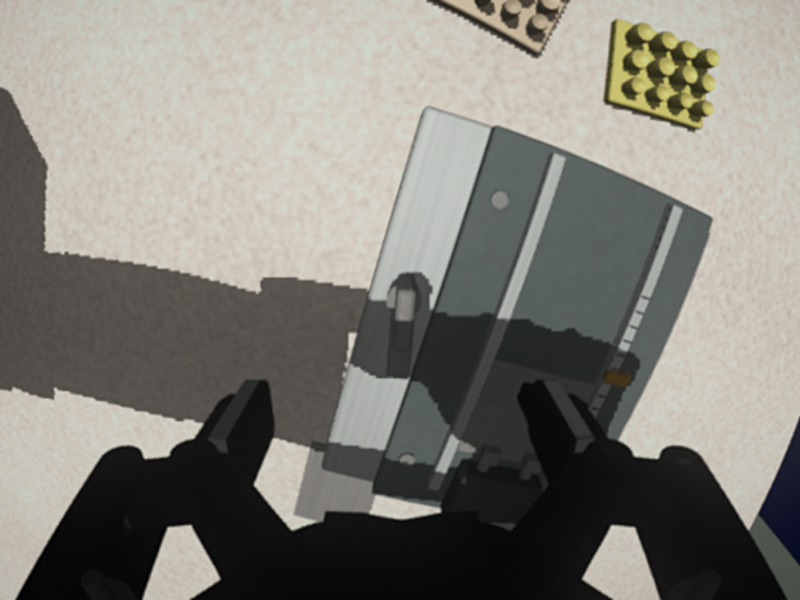

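The wrist view shows the wing at (404, 275–320), the tongue end at (400, 375), the rider at (618, 379), and mould corners at (428,108), (495,127) and (711,218). I'll check the pose against these.

```bash
cat >> h.py <<'E'
def wat(px,z,s=0.7,c=None):
    c=c or optics.get_calibration("wrist");K=c["camera_matrix"];T=c["pose"]
    x,y=((np.array(px,float)+.5)*s-.5-K[:2,2])/K[0,0];t=np.hypot(x,y)
    d=T[:3,:3]@np.array([x/t*np.sin(t),y/t*np.sin(t),np.cos(t)]);o=T[:3,3]
    return (o+d*(z-o[2])/d[2])[:2]
E
python3 - <<'E'
from h import *
m=np.load("m.npy")
for n,p,z in [("ledge -100,130",(428,108),42),("lid -60,130",(495,127),55),("lid 100 130",(711,218),55),("lid -60 -130",(374,491),55),("rider",(618,379),73),("tongue end",(400,376),63),("wing near top",(404,291),98),("wing far top",(404,275),98)]:
    w=wat(p,z);print(n,w.round(1),w2m(w,m).round(1))
E
```

```text
ledge -100,130 [526.9  57.4] [-94.4 127.1]
lid -60,130 [563.4  46.7] [-56.3 126.7]
lid 100 130 [714.5   3.4] [100.9 126.1]
lid -60 -130 [ 493.1 -198.4] [ -57.4 -128.3]
rider [648.9 -99.7] [65.7  9.1]
tongue end [511.5 -99.4] [-66.5 -27.9]
wing near top [513.4 -35.5] [-82.1  34. ]
wing far top [513.3 -27.5] [-84.3  41.7]
```

Agreed within 2–3 mm: pivot is near (512.5, −49.5) and the button is at about 0.27 rad, so the wing is along world y. I'll descend and grip.

Request:
apply_moves(
  targets=[
    [-1, 0, 25, 0, 0, 0, 0],
    [-1, 0, 30, 0, 0, 0, 0],
    [-1, 0, 28, 0, 0, 0, 0.2],
    [0, 0, 15, 0, 0, 0, 0.2],
    [0, 0, 5, 0, 0, 0, 0.3],
    [0, 0, 0, 0, 0, 0, 0.6],
    [0, 0, 0, 0, 0, 0, 1],
    [0, 0, 0, 0, 0, 0, 1],
    [0, 0, 0, 0, 0, 0, 1],
    [0, 0, 0, 0, 0, 0, 1],
    [0, 0, 0, 0, 0, 0, 1],
  ],
  force=40,
)

```text
time: 3.9
tool_pos: [513.6, -53.1, 69.6]
tcp_rot: [179.8, 0.0, 90.0]
ft_force: [5.0, 0.6, -0.1]
finger_gap: 9.1
grip_force: 43.2
```

Request:
apply_moves(
  targets=[
    [0, 1, 0, 0, 0, 0, 1],
    [0, 0.45, 0, 0, 0, -0.13, 1],
    [0, 0.45, 0, 0, 0, -0.13, 1],
    [0, 0.45, 0, 0, 0, -0.13, 1],
    [0, 0.45, 0, 0, 0, -0.13, 1],
    [0, 0.45, 0, 0, 0, -0.13, 1],
    [0, 0.45, 0, 0, 0, -0.13, 1],
    [0, 0.45, 0, 0, 0, -0.13, 1],
    [0, 0.45, 0, 0, 0, -0.13, 1],
    [0, 0.45, 0, 0, 0, -0.13, 1],
    [0, 0, 0, 0, 0, 0, 1],
  ],
)

```text
time: 5.28
tool_pos: [517.3, -50.8, 69.6]
tcp_rot: [179.9, 0.1, 157.2]
ft_force: [1.4, 3.1, 6.0]
finger_gap: 9.4
grip_force: 44.0
```

```bash
python3 -c "
from bench import sensors
s=sensors.sense();print(s['tcp_rot'],s['tool_pos'],s['ft_force'],s['wrist_torque'],s['finger_gap'])"
```

```text
[1.79931529e+02 1.13821907e-01 1.57165588e+02] [517.27431062 -50.79622287  69.58130036] [1.37636998 3.05351663 5.99389894] [ 0.43224395 -0.12596302 -0.01980629] 9.413445125221479
```

Request:
apply_moves(
  targets=[
    [0, 0.3, 0, 0, 0, -0.08, 1],
    [0, 0.2, 0, 0, 0, -0.06, 1],
    [0, 0, 0, 0, 0, -0.06, 1],
    [0, 0, 0, 0, 0, 0, 1],
  ],
)

```text
time: 5.78
tool_pos: [517.5, -50.3, 69.7]
tcp_rot: [179.9, 0.1, 168.4]
ft_force: [0.3, 3.8, 5.9]
finger_gap: 9.8
grip_force: 70.5
```

```bash
python3 -c "
from bench import sensors
s=sensors.sense();print(s['tcp_rot'],s['tool_pos'],s['ft_force'],s['wrist_torque'],s['finger_gap'])"
```

```text
[1.79915381e+02 1.28490277e-01 1.68443444e+02] [517.49857072 -50.26366981  69.65672162] [0.33717101 3.82412976 5.94182574] [ 0.53941198 -0.15635696 -1.35006563] 9.767774826017774
```

The torque of −1.35 N·m shows the button is at its hard stop. I'll ease off slightly, open, lift and check.

Request:
apply_moves(
  targets=[
    [0, 0, 0, 0, 0, 0.05, 1],
    [0, 0, 0, 0, 0, 0, 0.3],
    [0, 0, 0, 0, 0, 0, 0.3],
    [0, 0, 0, 0, 0, 0, 0.3],
    [0, 0, -10, 0, 0, 0, 0.3],
    [0, 0, -35, 0, 0, 0.024, 0.3],
    [0, 0, -45, 0, 0, 0, 0.3],
    [0, 0, -10, 0, 0, 0, 0.3],
    [0, 0, 0, 0, 0, 0, 0.3],
  ],
)

```text
time: 6.9
tool_pos: [517.0, -50.9, 169.5]
tcp_rot: [180.0, 0.1, 164.3]
ft_force: [-0.3, 0.0, -0.5]
finger_gap: 59.5
grip_force: 0.0
```

```bash
python3 - <<'E'
from h import *
from bench import sensors
import cv2
s=sensors.sense();print(s['time'],s['tool_pos'],s['tcp_rot'])
im=optics.snapshot("wrist");t=optics.snapshot("top")
cv2.imwrite("pics/w2.png",cv2.resize(im[:,:,::-1],(800,600),interpolation=cv2.INTER_CUBIC))
cv2.imwrite("pics/top2.png",t[:,:,::-1])
E
```

```text
6.9 [517.0081794  -50.90919427 169.49519146] [1.79990766e+02 1.30866352e-01 1.64263632e+02]
```

View pics/w2.png

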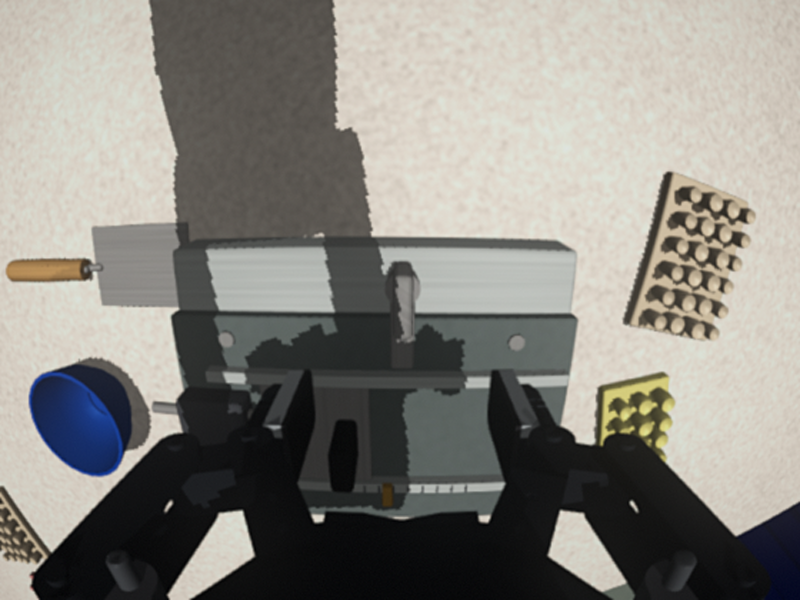

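The tongue now points squarely across the lid edge, from pivot (403,285) to end (402,367). The tab top is near (345,455) and the rider near (388,495), with the lid's front corners at (576,316) and (173,314).

```bash
python3 - <<'E'
from h import *
m=np.load("m.npy")
for n,p,z in [("lid -60,130",(576,317),55),("lid -60 -130",(173,314),55),("tongue end",(402,368),63),("wing near",(404,262),98),("rider top",(388,485),73),("rider bot",(388,505),73),("tab L",(329,470),102),("tab R",(357,470),102)]:
    w=wat(p,z);print(n,w.round(1),w2m(w,m).round(1))
for q in [(20,-15),(20,10)]:print(m2w(q,m))
E
```

```text
lid -60,130 [559.4  48.7] [-60.7 127.6]
lid -60 -130 [ 489.6 -193.5] [ -62.  -124.5]
tongue end [558.  -61.8] [-32.   20.8]
wing near [489.  -41.6] [-103.9   21.5]
rider top [634.1 -92.7] [49.6 11.8]
rider bot [651.7 -97.9] [67.9 11.6]
tab L [ 591.6 -114.3] [ 14.6 -20.5]
tab R [595.4 -98.7] [14.  -4.5]
[ 598.31273827 -110.42832971]
[605.10898171 -86.36983693]
```

Request:
apply_moves(
  targets=[
    [-30, -11, 0, 0, 0, 0, 0.3],
    [-34, -12, 0, 0, 0, 0, 0.3],
    [-30, -11, 0, 0, 0, 0, 0.3],
    [0, 0, 25, 0, 0, 0, 0.3],
    [0, 0, 30, 0, 0, 0, 0.3],
    [0, 0, 28, 0, 0, 0, 0.3],
    [0, 0, 14, 0, 0, 0, 0.3],
    [0, 0, 3, 0, 0, 0, 0.3],
    [0, 0, 0, 0, 0, 0, 0.3],
  ],
)

```text
time: 8.12
tool_pos: [597.9, -109.1, 68.9]
tcp_rot: [-180.0, 0.0, 164.3]
ft_force: [0.4, 0.3, -0.4]
finger_gap: 59.8
grip_force: 0.0
```

Request:
apply_moves(
  targets=[
    [0, 0, 0, 0, 0, 0, 0.6],
    [0, 0, 0, 0, 0, 0, 1],
    [0, 0, 0, 0, 0, 0, 1],
    [0, 0, 0, 0, 0, 0, 1],
    [0, 0, 0, 0, 0, 0, 1],
    [0, 0, 0, 0, 0, 0, 1],
  ],
  force=60,
)

```text
time: 8.88
tool_pos: [598.0, -109.6, 69.3]
tcp_rot: [-180.0, 0.1, 164.2]
ft_force: [-2.3, -2.8, 6.1]
finger_gap: 13.2
grip_force: 58.8
```

```bash
python3 - <<'E'
from h import *
from bench import sensors
s=sensors.sense();m=np.load("m.npy")
print(s['time'],s['tool_pos'],s['tcp_rot'],w2m(s['tool_pos'][:2],m),s['ft_force'],w2m(s['ft_force'][:2],[0,0,m[2]]),s['finger_gap'])
E
```

```text
8.875 [ 597.97382141 -109.63577053   69.25949292] [-1.79968268e+02  7.00937540e-02  1.64228520e+02] [ 19.45838984 -14.32942328] [-2.29479098 -2.80743389  6.06065843] [-1.44516832 -3.32554344] 13.20852773468058
```

The tab is gripped with about 3.3 N of spring load. I'll pull 25 mm.

Request:
apply_moves(
  targets=[
    [0, 4, 0, 0, 0, 0, 1],
    [0, 6, 0, 0, 0, 0, 1],
    [0, 6, 0, 0, 0, 0, 1],
    [0, 5, 0, 0, 0, 0, 1],
    [0, 4, 0, 0, 0, 0, 1],
    [0, 0, 0, 0, 0, 0, 1],
    [0, 0, 0, 0, 0, 0, 1],
  ],
)

```text
time: 9.75
tool_pos: [604.7, -86.2, 69.3]
tcp_rot: [-179.9, 0.1, 164.2]
ft_force: [-2.4, -5.9, 6.1]
finger_gap: 12.9
grip_force: 58.8
```

```bash
python3 - <<'E'
from h import *
from bench import sensors
import cv2
s=sensors.sense();m=np.load("m.npy")
print(s['time'],w2m(s['tool_pos'][:2],m),w2m(s['ft_force'][:2],[0,0,m[2]]),s['ft_force'],s['finger_gap'])
t=optics.snapshot("top")[:,:,::-1];w=optics.snapshot("wrist")[:,:,::-1];sd=optics.snapshot("side")[:,:,::-1]
for n,i in(("t",t),("w",w),("s",sd)):cv2.imwrite(f"pics/{n}3.png",i)
def up(i,f,sz):return cv2.resize(i,sz,interpolation=cv2.INTER_CUBIC)
a=up(t[140:215,310:390],5,(400,375)); b=up(w[260:370,200:340],1,(400,314))
c=up(sd[140:215,215:345],1,(400,231))
o=np.zeros((600,800,3),np.uint8);o[:375,:400]=a;o[:314,400:]=b;o[320:551,400:]=c
cv2.imwrite("pics/c3.png",o)
E
```

```text
9.75 [19.60580345 10.06503903] [-0.74725494 -6.3389029 ] [-2.4423422  -5.89703693  6.07317897] 12.895958023993243
```

View pics/c3.png

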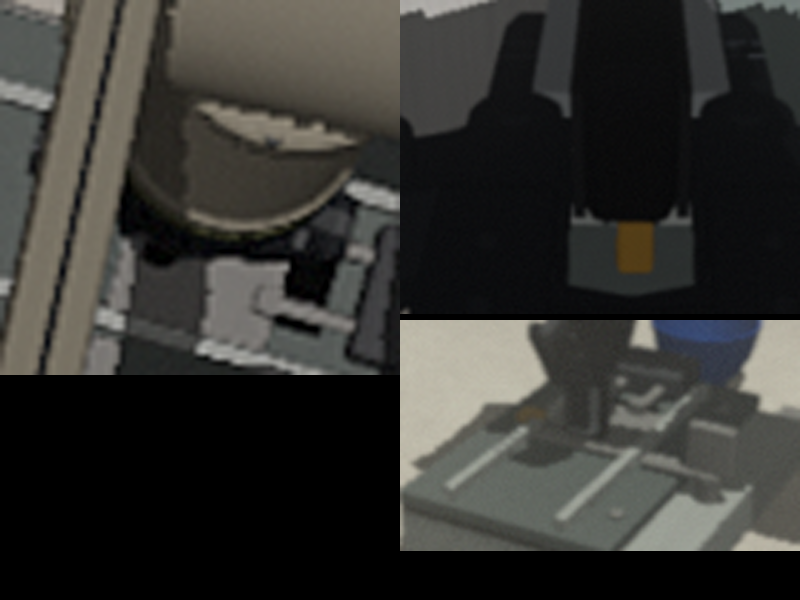

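The top view is blocked by the arm. In the wrist crop, the rider (618–653, 222–273) lies just behind the tab's middle (about 630). I'll turn this into mould y relative to the tab.

```bash
python3 - <<'E'
from h import *
from bench import sensors
import cv2
s=sensors.sense();m=np.load("m.npy");print(m)
w=cv2.imread("pics/w3.png")
hsv=cv2.cvtColor(w,cv2.COLOR_BGR2HSV)
k=cv2.inRange(hsv,(8,120,50),(25,255,255));k[:300]=0;k[370:]=0;k[:,:260]=0;k[:,310:]=0
ys,xs=np.nonzero(k);print("rider px",xs.min(),xs.max(),ys.min(),ys.max(),xs.mean(),len(xs))
for rr in range(ys.min(),ys.max()+1,3):
    x=xs[ys==rr].mean();print(rr,x,w2m(wat((x,rr),73,1),m).round(2))
yaw=np.deg2rad(s['tcp_rot'][2]);print("tcp",w2m(s['tool_pos'][:2],m),s['tcp_rot'])
# tab dark edges by row
g=cv2.cvtColor(w,cv2.COLOR_BGR2GRAY)
for rr in(290,310,325,332,336):print(rr,g[rr,255:310:1].tolist())
c=optics.get_calibration("wrist");print("cam mould",w2m(c["pose"][:2,3],m),c["pose"][2,3], w2m(c["pose"][:2,0],[0,0,m[2]]))
E
```

```text
[ 5.83143690e+02 -9.05562393e+01 -2.75314637e-01]
rider px 276 288 338 355 281.92825112107624 223
338 282.0 [60.93 10.86]
341 282.0 [63.16 10.86]
344 282.0 [65.43 10.87]
347 282.0 [67.73 10.88]
350 282.0 [70.08 10.88]
353 281.5 [72.46 10.61]
tcp [19.60296535 10.02296656] [-1.79916856e+02  8.37849167e-02  1.64216618e+02]
290 [55, 55, 56, 53, 36, 17, 13, 14, 12, 13, 14, 12, 12, 13, 13, 14, 13, 13, 13, 13, 12, 12, 12, 12, 14, 13, 13, 14, 11, 12, 13, 14, 13, 13, 14, 14, 13, 13, 12, 13, 12, 11, 14, 13, 13, 12, 20, 41, 53, 55, 55, 55, 55, 54, 55]
310 [13, 12, 13, 13, 16, 14, 15, 16, 14, 10, 10, 9, 10, 12, 11, 11, 10, 11, 11, 13, 10, 11, 10, 13, 10, 11, 11, 9, 12, 10, 11, 13, 10, 11, 10, 12, 12, 12, 12, 9, 9, 10, 13, 14, 16, 17, 15, 14, 13, 13, 13, 15, 14, 14, 14]
325 [13, 13, 13, 12, 13, 12, 15, 15, 16, 12, 10, 10, 11, 10, 8, 11, 9, 11, 10, 9, 9, 11, 12, 10, 9, 11, 10, 11, 11, 11, 9, 10, 10, 10, 12, 10, 10, 10, 10, 9, 10, 9, 13, 15, 16, 15, 13, 11, 13, 14, 14, 12, 12, 11, 13]
332 [11, 14, 13, 10, 19, 35, 22, 15, 14, 15, 19, 12, 8, 9, 11, 10, 11, 10, 10, 11, 9, 11, 8, 9, 9, 10, 9, 11, 10, 10, 9, 10, 10, 10, 12, 10, 10, 10, 9, 11, 28, 35, 23, 13, 13, 22, 32, 20, 12, 11, 12, 10, 12, 12, 11]
336 [12, 14, 13, 11, 33, 70, 67, 61, 61, 66, 80, 80, 60, 40, 27, 20, 13, 9, 11, 15, 12, 11, 10, 10, 11, 11, 11, 11, 11, 10, 11, 11, 8, 6, 10, 13, 21, 33, 56, 80, 89, 84, 67, 60, 63, 69, 66, 30, 11, 13, 12, 14, 9, 10, 13]
cam mould [-57.47036785  10.09963826] 212.38090473268488 [-3.65089252e-04  9.99999407e-01]
```

The rider sits about 0.75 mm further along +y than the tab's centre, so I'll nudge by that amount.

Request:
apply_moves(
  targets=[
    [0, 0.7, 0, 0, 0, 0, 1],
    [0, 0, 0, 0, 0, 0, 1],
    [0, 0, 0, 0, 0, 0, 1],
    [0, 0, 0, 0, 0, 0, 1],
  ],
)

```text
time: 10.4
tool_pos: [604.9, -85.6, 69.3]
tcp_rot: [-179.9, 0.1, 164.2]
ft_force: [-3.0, -5.1, 5.7]
finger_gap: 12.9
grip_force: 58.8
```

```bash
python3 - <<'E'
from h import *
from bench import sensors
import cv2
s=sensors.sense();m=np.load("m.npy")
print(s['time'],w2m(s['tool_pos'][:2],m),w2m(s['ft_force'][:2],[0,0,m[2]]),s['finger_gap'],s['qd'].round(2))
w=optics.snapshot("wrist")[:,:,::-1]
k=cv2.inRange(cv2.cvtColor(w,cv2.COLOR_BGR2HSV),(8,120,50),(25,255,255));k[:300]=0;k[370:]=0;k[:,:260]=0;k[:,310:]=0
ys,xs=np.nonzero(k);print(xs.min(),xs.max(),xs.mean(), w2m(wat((xs.mean(),345),73,1),m))
g=cv2.cvtColor(w,cv2.COLOR_BGR2GRAY);print(g[336,255:310].tolist())
sd=optics.snapshot("side")[:,:,::-1]
o=np.vstack([cv2.resize(w[250:370,200:360],(400,300),interpolation=2),cv2.resize(sd[150:210,250:330],(400,300),interpolation=2)])
cv2.imwrite("pics/c4.png",o)
E
```

```text
10.4 [19.60910008 10.67359322] [-1.51920971 -5.76040335] 12.908782291032 [-0.06  0.07  0.02 -0.11  0.02  0.04]
275 287 280.7647058823529 [66.19703705 10.84297397]
[11, 13, 12, 11, 32, 70, 67, 62, 60, 66, 80, 80, 60, 39, 24, 13, 10, 12, 13, 11, 10, 10, 10, 9, 9, 11, 11, 9, 9, 11, 11, 10, 8, 9, 11, 17, 21, 33, 55, 79, 89, 84, 65, 60, 64, 68, 65, 29, 11, 12, 15, 12, 12, 11, 14]
```

View pics/c4.png

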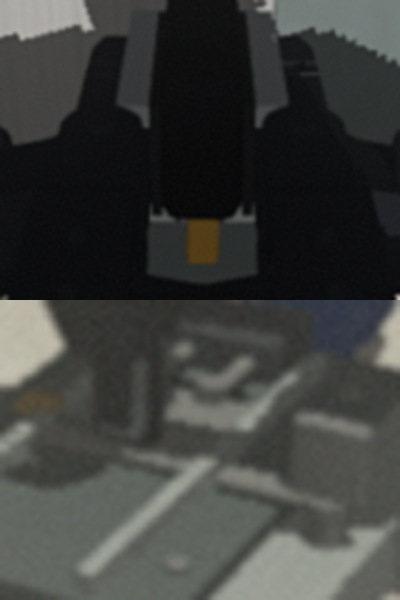

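The rider is now centred behind the tab (columns 280.8 and 280.5), and the button still lies across the lid. Handing in while holding.

```bash
python3 -c "
from bench import r
print(r.hand_in())"
```

```text
the job is handed in; nothing more can be done
None
```

I turned the turnbutton to its hard stop, squarely across the lid's edge, then pulled the gate to within about 0.2 mm of the rider by the wrist camera (judged from the tab's centre, as the pointer was hidden), and handed in at about 10.5 s while still holding it open.

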